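# Load the vial press, find the loose hold-down bolt and hold its cap open

### The job

Slide the loaded vial tray into the vial press until it is fully home against the back stop, keeping the vials standing and leaving the other things on the bench alone. Then, with closed fingertips, tap the three hold-down bolts from above, left, middle and right as seen from the robot, to find the loose one: it sinks several millimetres under a light push while the other two barely give. Lift the cap of the loose bolt by its lug to about 60 degrees and finish while still holding it open there, because it falls shut when let go and its seal is to be changed.

Things in the scene. Friction and masses are not known exactly. Their poses are not given: they have to be found in the camera images.
- vial_press: The vial press, fixed: grey side cheeks carry an aluminium deck 76 (x) x 230 (y) mm, underside 70, top 80 mm above the bench. On it three alike steel caps side by side, y = +62, 0, -62 mm, each with a hold-down bolt and a front lug, hinged at the far edge. Origin on the bench below the middle vial place; x points inward (the way the tray is pushed), y left seen from the robot, z up.
- slot_mouth (a point): Middle of the slot's front edge on the bench, 38 mm before (-x of) the press's origin. The slot under the deck is 194 mm wide, 70 mm high, 71.5 mm deep to the back stop, without a floor: the tray slides on the bench. In front of it two flared guide plates, 30 mm high, reach 16 mm farther out and widen the mouth by about 9 mm each side.
- place_left (a point): Centre of the top of the left bolt's head, untapped, 106 mm above the bench. Heads are steel, round, knurled, 19.6 mm across, 12 mm high, and look alike: only tapping tells which is loose. Point fixed to the press, 25 mm before (-x of) the row of vial places.
- place_middle (a point): The same for the middle bolt.
- place_right (a point): The same for the right bolt.
- lug_left (a point): Centre of the left cap's finger lug when shut, 84 mm above the bench, 39 mm before (-x of) its bolt: a black roller 16 mm across, 14 mm long along the press's y, on a 10 mm wide tongue, free all round and below. The cap plate, 28 mm wide, begins 27 mm behind it. The hinge pin lies along y, 95 mm behind (+x) and 1.5 mm above this point. Fixed to the press.
- lug_middle (a point): The same for the middle cap.
- lug_right (a point): The same for the right cap.
- loose_bolt (a joint): How far the head of the loose bolt, wherever it is, is pushed down from rest, 0 to 0.006 m. A weak spring (0.5 N at the start, 1.2 N at the end of travel) lifts it again. It counts as tapped beyond 3 mm. It stands on its cap and moves with it.
- firm_bolt_1 (a joint): How far the head of one of the two tight bolts is pushed down, 0 to 0.0012 m, on very stiff spring washers (about 3.5 N for the full travel, then hard). It counts as tapped beyond 0.6 mm. Its cap cannot be opened.
- firm_bolt_2 (a joint): The same for the other tight bolt.
- loose_cap (a joint): Opening angle of the cap with the loose bolt: 0 lying shut, grows as its front lug is lifted, stop at 1.3 rad. Swings up and away from the robot about its hinge pin. Its weight and a light spring (about 1 N at the lug in all) close it from any angle.
- vial_tray: Grey plastic tray, block 64 (x) x 187 (y) x 26 (z) mm with three bores in a row along y, 62 mm apart, each holding a standing vial. About 0.35 kg loaded. Origin: centre of the underside of the block; x points forward into the press. Home against the stop its origin lies 1.5 mm inward (+x) of the press's, within 3.5 mm sideways, axes parallel. From its front (-x) a flat 34 mm wide tongue carries an upright pull.
- tray_pull (a point): A point 56 mm above the bench inside the upright pull of the tray: a plate 12 mm thick (along the tray's y), 26 mm long (x), from the tongue up to 72 mm above the bench, standing 102 mm in front (-x) of the tray's origin.
- tray_vial_4: Clear glass vial with white cap, 28 mm across and 60 mm tall, standing 22 mm deep in the left bore of the tray, 4 mm above the bench. Origin: centre of its foot.
- tray_vial_6: Clear glass vial with white cap, 28 mm across and 60 mm tall, standing 22 mm deep in the middle bore of the tray, 4 mm above the bench. Origin: centre of its foot.
- tray_vial_2: Clear glass vial with white cap, 28 mm across and 60 mm tall, standing 22 mm deep in the right bore of the tray, 4 mm above the bench. Origin: centre of its foot.
- seal_tweezers: Steel tweezers, 125 mm long, lying on the bench; leave alone. Origin: centre of the underside.
- union: Brass tube union, 60 mm long, lying behind the press; leave alone. Origin: centre of the underside.
- lab_pen: Marker pen, 135 mm long, lying on the bench; leave alone. Origin: centre of the underside.
Mind the look-alikes: they are no part of the job. What is shaped like the tray_vial_6 but blue or brown is not meant.

How it is judged (in metres and radians):
On the way, in this order (a step that is already met when the one before it is completed fails the run):
1. the loaded tray is slid fully home in the press (x of vial_tray in the frame of vial_press between -0.005 and 0.006 m and y of vial_tray in the frame of vial_press between -0.006 and 0.006 m and angle between the x axis of vial_tray and the x axis of vial_press, either way round below 0.05 rad and angle between vial_tray's own z axis and vertical below 0.05 rad and height (world z) of vial_tray below 0.005 m and z of each of tray_vial_4, tray_vial_6, tray_vial_2 in the frame of vial_tray below 0.01 m and angle between each of tray_vial_4, tray_vial_6, tray_vial_2's own z axis and vertical below 0.12 rad), for 0.3 s.
2. the left bolt is tapped: pressed down from above by the fingertips (horizontal distance between the grasp point and place_left below 0.028 m and (value of joint any of firm_bolt_1, firm_bolt_2 above 0.0006 m or value of joint loose_bolt above 0.003 m) and value of joint loose_cap below 0.1 rad), for 0.02 s.
3. the middle bolt is tapped: pressed down from above by the fingertips (horizontal distance between the grasp point and place_middle below 0.028 m and (value of joint any of firm_bolt_1, firm_bolt_2 above 0.0006 m or value of joint loose_bolt above 0.003 m) and value of joint loose_cap below 0.1 rad), for 0.02 s.
4. the right bolt is tapped: pressed down from above by the fingertips (horizontal distance between the grasp point and place_right below 0.028 m and (value of joint any of firm_bolt_1, firm_bolt_2 above 0.0006 m or value of joint loose_bolt above 0.003 m) and value of joint loose_cap below 0.1 rad), for 0.02 s.
At the end, for the whole second after the job is handed in: The cap with the loose bolt stands still, 0.75 to 1.3 rad open, held by the fingers (contact force over 0.3 N; it closes by itself when let go); the tray is within 5 mm lengthwise and 6 mm sideways of its home place and flat on the bench; all three vials stand in its bores (all of step 1 and value of joint loose_cap between 0.75 and 1.3 rad and velocity of joint loose_cap between -0.15 and 0.15 rad/s and contact force between the fingers and anything else above 0.3 N); the arm keeps its last pose, push and grip.
It fails at once if a bystander is moved by more than 3 cm (distance of any of seal_tweezers, union, lab_pen from where it was at the start of the episode above 0.03 m).
It fails at once if a vial tips over or leaves the tray (angle between any of tray_vial_4, tray_vial_6, tray_vial_2's own z axis and vertical above 0.5 rad or z of any of tray_vial_4, tray_vial_6, tray_vial_2 in the frame of vial_tray above 0.025 m).
It also fails if it takes over 54 s, if anything falls off the work surface, if the arm or the gripper's body presses on something with over 40 N, if the wrist force passes 120 N, or if a joint passes its speed limit or range.

### The arm

A 6-joint arm with a two-finger parallel gripper is mounted at the origin on a cart in front of the work surface, level with it; the furniture and walls round the work are solid. World frame = base frame: x ahead of the robot, y to its left, z up, the work surface at z = 0. Lengths are in m, angles in degrees, forces in N, time in s.
With the tool pointing down it reaches from about 0.375 to 0.9 m from the base axis. Payload 3.1 kg.
Tool frame: the origin (TCP) lies on the centre line of the jaws, within the pads' length; the fingertips stand 11 mm ahead of it and the grasp point (between the pads) lies 8 mm behind it; z points along the fingers, y is the line along which they close (so a half turn about z gives the same grasp; the last joint's range is limited). The gripper opens to 87 mm and grips with 3 to 60 N. Pads are 19 mm wide; open, the fingers measure 117 mm over their backs; the gripper's body (75 mm by 190 mm) begins 51 mm behind the grasp point.
Start: joints at [-78.753, 30.224, 82.088, -0, 67.689, -10.227], TCP at [0.229, -0.582, 0.234] pointing down, gripper open.
Joint ranges: [-176.69, 176.69], [-43.24, 126.21], [12.49, 139.97], [-82, 262], [0, 151.66], [-163.58, 163.58]. Speed limits (degrees/s): [159.86, 159.86, 180, 180, 180, 180].

### API

Orientations are given as a 3x3 rotation matrix whose columns are the frame's x, y, z axes.
In Python, from rig import * gives the robot as it stands.
- The arm moves only by the shell command python3 -m inch 'ROWS'. ROWS is JSON, a list of rows, each an object of numbers: "gripper": the opening in per cent of the stroke, from 0 (shut) to 100 (fully open); "dx", "dy", "dz": the shift along the tool's x, y, z in mm; "turn": the turn about the tool's z in rad. A call has 1 to 12 rows; each row is the pose to reach, as a shift and turn from the pose commanded when the call began, along the tool's axes at that moment; what a row does not reach only later rows make up. A row lasts 1/10 s, in which the tool goes at most 50 mm and 8.59 degrees, less where a joint would pass 70% of its speed; a pose out of reach is approached as far as the arm can. A call with a gripper value outside its range is refused whole. The fingers move at their own pace and stop on an object; the grip force is fixed at half the most. Time passes only in rows, so rows that repeat a pose let the fingers close. It gives the time, the measured TCP pose, the force and the opening at its end, in the units of the state.
- read_state(): the state, without advancing time (a new reading comes with each control period).
- capture(name): name is "side" or "top" or "wrist"; returns the picture (400x640x3 uint8, red, green, blue); there is no depth.
- get_calibration(name): a dict with "camera_matrix" (3x3 intrinsics, pixels), "k1" (the pictures are not rectified: a ray, as slopes to the right and down, at radius r is drawn at 1 + k1 r^2 times it, then the intrinsics apply), "world_to_cam" (4x4, takes a point from world to camera coordinates); the wrist camera has in their place "T_tool_cam" (4x4, takes a point from camera to tool coordinates, whose origin is the TCP and whose axes are the flange's). Camera axes: x right, y down, z forward; pixel columns grow to the right and rows downward; lengths in m; the calibration is good to about 2 mm. A picture is of the moment at which its call begins: read the wrist's pose just before it. get_calibration takes no time and is no camera call.
- hand_in(): hands the job in, once; it reports no verdict.
Trained networks look in the newest picture that a camera, given by its name, has taken for a name from the list of things; names that differ only in an ending like _2 or _b are one class to them, and where a whole thing is asked for, a point or a joint stands for the part that bears it (a point fixed in the world has none). Each returns a list of dicts, best first, with "score" (0 to 1); they miss things now and then, are a little off and sometimes report something else, mostly with a low value. They report only what shows in the picture. A call takes as long as a camera call. They do not tell look-alikes from the thing itself.
- recognise(camera, query): "extent" ([centre column, centre row, width, height] in pixels, round what is visible of it).
The state is a dict: "time_s": time; "joint_positions": joint angles; "qvel": joint speeds; "tau": joint torques, N m; "position": TCP position; "tcp_rot": TCP orientation; "force": force on the tool from outside, world axes, zero at the start; "moment": the same for the moment, N m; "opening": opening from 0.0 (shut) to 1.0 (fully open).
Only numpy, scipy, OpenCV 4.12 (cv2) and the standard library are available. Lean on these libraries where they do the work, as an engineer would, in place of code of your own. Each camera call takes 0.05 s, during which the arm holds its last target. There are 200 camera calls.

## Working session

There is one attempt and no reset: what is moved stays moved. The work goes in short steps, Python scripts to look and compute and a shell command to move; the robot and the scene stay as the last step left them, time stands still between calls to the robot, and variables do not carry over. Pictures are saved under pics/ and viewed, on a budget of 10 in all, crops included, one or two more only if the job needs it, and the job is handed in when it is done.

```bash
ls; mkdir -p pics; python3 - <<'E'
from rig import *
import cv2,numpy as np
s=read_state();print(s['time_s'],s['position'],np.round(s['tcp_rot'],3).tolist(),s['force'],s['opening'])
for n in ['top','side']:
    im=capture(n);cv2.imwrite(f'pics/{n}0.png',im[:,:,::-1])
    c=get_calibration(n);print(n,np.round(c['camera_matrix'],1).tolist(),c['k1'],np.round(c['world_to_cam'],3).tolist())
    for q in ['vial_press','vial_tray','tray_pull','tray_vial_4','lug_left','seal_tweezers','lab_pen','union']:
        print(q,[(round(d['score'],2),np.round(d['extent']).tolist()) for d in recognise(n,q)[:6]])
E
```

```text
pics
0.0 [ 0.22867911 -0.5809018   0.23258474] [[0.931, 0.366, -0.0], [0.366, -0.931, 0.002], [0.0, -0.002, -1.0]] [-0.36732363  0.00221297  1.01753974] 1.0008368499945182
top [[457.3, 0.0, 310.1], [0.0, 457.3, 206.6], [0.0, 0.0, 1.0]] -0.0864696231952093 [[0.01, -1.0, -0.008, 0.258], [-0.992, -0.009, -0.122, 0.52], [0.122, 0.009, -0.992, 1.192], [0.0, 0.0, 0.0, 1.0]]
vial_press [(0.58, [272.0, 188.0, 88.0, 77.0])]
vial_tray [(0.96, [299.0, 220.0, 65.0, 68.0])]
tray_pull [(0.71, [300.0, 223.0, 68.0, 67.0])]
tray_vial_4 [(0.58, [267.0, 272.0, 12.0, 12.0]), (0.55, [316.0, 199.0, 7.0, 8.0]), (0.53, [281.0, 233.0, 11.0, 12.0]), (0.51, [339.0, 169.0, 15.0, 11.0]), (0.51, [304.0, 275.0, 14.0, 7.0]), (0.47, [299.0, 216.0, 9.0, 11.0])]
lug_left [(0.75, [299.0, 220.0, 66.0, 66.0])]
seal_tweezers [(0.53, [397.0, 275.0, 17.0, 17.0])]
lab_pen [(0.56, [220.0, 234.0, 31.0, 34.0]), (0.26, [273.0, 188.0, 89.0, 82.0])]
union [(0.59, [300.0, 222.0, 65.0, 68.0])]
side [[395.3, 0.0, 314.5], [0.0, 395.3, 196.5], [0.0, 0.0, 1.0]] -0.005959832395005539 [[-0.933, -0.36, -0.008, 0.568], [-0.211, 0.565, -0.798, 0.048], [0.292, -0.742, -0.603, 1.05], [0.0, 0.0, 0.0, 1.0]]
vial_press [(0.73, [275.0, 245.0, 60.0, 93.0])]
vial_tray [(0.83, [326.0, 239.0, 68.0, 61.0])]
tray_pull [(0.74, [324.0, 240.0, 72.0, 61.0]), (0.44, [308.0, 215.0, 7.0, 14.0]), (0.26, [277.0, 245.0, 60.0, 99.0])]
tray_vial_4 [(0.67, [307.0, 216.0, 13.0, 12.0]), (0.67, [275.0, 248.0, 60.0, 94.0]), (0.65, [381.0, 244.0, 14.0, 24.0]), (0.58, [325.0, 247.0, 15.0, 19.0]), (0.58, [366.0, 275.0, 12.0, 25.0]), (0.52, [316.0, 229.0, 13.0, 21.0])]
lug_left [(0.77, [276.0, 244.0, 58.0, 103.0]), (0.49, [326.0, 246.0, 12.0, 20.0])]
seal_tweezers [(0.71, [396.0, 193.0, 15.0, 13.0])]
lab_pen [(0.68, [306.0, 215.0, 15.0, 16.0]), (0.67, [301.0, 316.0, 66.0, 26.0]), (0.21, [279.0, 220.0, 7.0, 9.0])]
union [(0.72, [271.0, 208.0, 43.0, 17.0]), (0.49, [242.0, 276.0, 10.0, 16.0])]
```

```bash
python3 - <<'E'
import cv2,numpy as np
a=cv2.imread('pics/top0.png')[120:320,200:420];b=cv2.imread('pics/side0.png')[170:350,210:430]
a=cv2.resize(a,None,fx=3.6,fy=3,interpolation=cv2.INTER_CUBIC) if 0 else cv2.resize(a,None,fx=2.7,fy=2.7,interpolation=cv2.INTER_CUBIC)
cv2.imwrite('pics/topc.png',a);cv2.imwrite('pics/sidec.png',cv2.resize(b,None,fx=3.3,fy=3.3,interpolation=cv2.INTER_CUBIC))
E
```

```text
(no output)
```

View pics/topc.png

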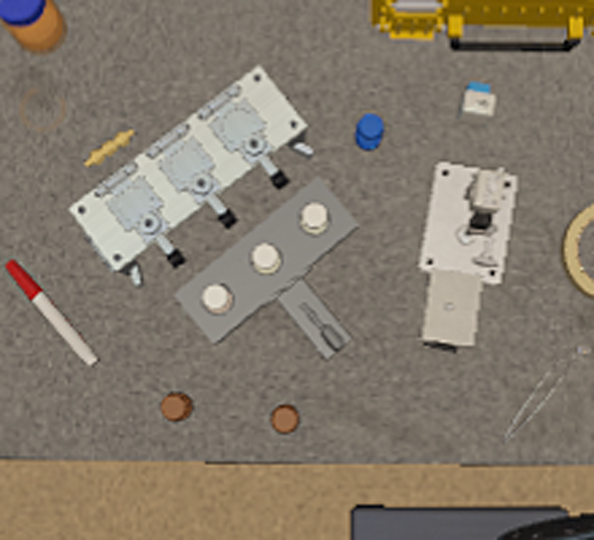

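View pics/sidec.png

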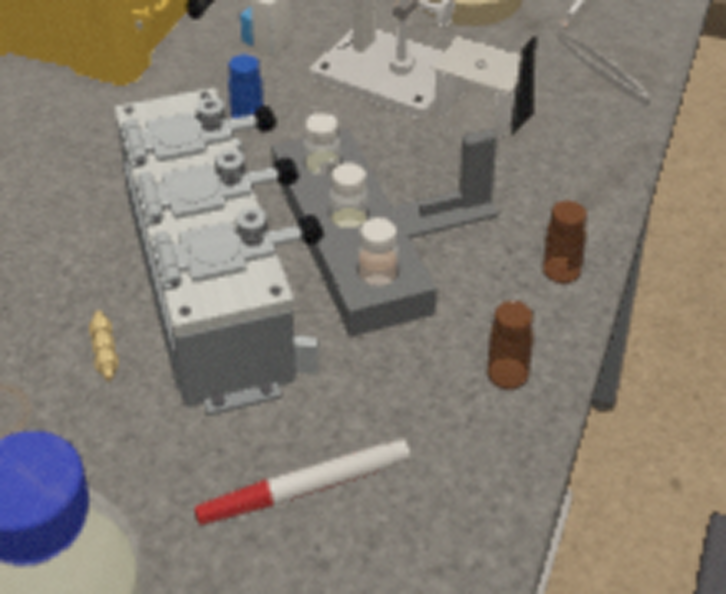

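The top crop shows the tray's three white-capped vials at (216,298), (265,257) and (315,218), with the pull near (328,335). The press bolts are at (150,223), (202,183) and (255,145), and the lugs at (177,257), (228,217) and (280,180).

The look-alikes are the blue vial (370,132), the brown ones (177,406) and (285,419), and another fixture (465,240). None of these are part of the job. The tray holding white-capped vials is the target, and both crops confirm it.

```bash
cat > h.py <<'E'
from rig import *
import cv2,numpy as np
from scipy.optimize import least_squares
def proj(n,P,T=None):
    c=get_calibration(n);P=np.atleast_2d(P)
    if n=='wrist': W=np.linalg.inv(T@np.array(c['T_tool_cam']))
    else: W=np.array(c['world_to_cam'])
    q=P@W[:3,:3].T+W[:3,3];s=q[:,:2]/q[:,2:];r=(s**2).sum(1,keepdims=True)
    s=s*(1+c['k1']*r);K=np.array(c['camera_matrix']);return s*[K[0,0],K[1,1]]+K[:2,2]
def pose(p,L):
    c,s=np.cos(p[2]),np.sin(p[2]);L=np.atleast_2d(L)
    return np.c_[p[0]+c*L[:,0]-s*L[:,1],p[1]+s*L[:,0]+c*L[:,1],L[:,2]]
def fit(p0,obs): # obs: list of (cam,T,local pts,pixels)
    f=lambda p:np.concatenate([(proj(n,pose(p,L),T)-px).ravel() for n,T,L,px in obs])
    r=least_squares(f,p0,loss='soft_l1');return r.x,np.round(r.fun.reshape(-1,2),1)
def toolT(s):
    T=np.eye(4);T[:3,:3]=s['tcp_rot'];T[:3,3]=s['position'];return T
Y=[.062,0,-.062]
BOLT=np.array([[-.025,y,.106] for y in Y]);LUG=np.array([[-.064,y,.084] for y in Y])
CAP=np.array([[0,y,.064] for y in Y]);PULL=np.array([[-.102,0,.072]])
DECK=np.array([[.038,.115,.08],[.038,-.115,.08],[-.038,-.115,.08],[-.038,.115,.08]])
E
python3 - <<'E'
from h import *
tc=lambda a:np.array(a)/2.7+[200,120]-.3
sc=lambda a:np.array(a)/3.3+[210,170]-.3
pr,r=fit([.6,.1,.5],[('top',None,np.r_[BOLT,LUG],tc([(150,223),(202,183),(255,145),(177,257),(228,217),(280,180)])),
 ('side',None,np.r_[BOLT,LUG],sc([(251,219),(230,158),(210,106),(312,229),(287,171),(264,118)]))])
print('press',pr,np.degrees(pr[2]));print(r.tolist())
tr,r=fit([.5,.1,.5],[('top',None,CAP,tc([(216,298),(265,257),(315,218)])),
 ('side',None,np.r_[CAP,PULL],sc([(379,230),(349,175),(322,122),(478,138)]))])
print('tray',tr,np.degrees(tr[2]));print(r.tolist())
c,s=np.cos(pr[2]),np.sin(pr[2]);d=tr[:2]-pr[:2];print('tray in press',c*d[0]+s*d[1],-s*d[0]+c*d[1])
print('pull',pose(tr,PULL),'pull top px',proj('top',pose(tr,PULL)))
E
```

```text
press [0.57597086 0.36916469 0.66542404] 38.12598916465253
[[-0.6, 0.3], [-0.3, 0.3], [-0.5, -0.3], [-0.4, 0.8], [-0.1, 1.0], [-0.2, 0.1], [0.0, -1.2], [-0.2, -0.6], [-0.0, -1.0], [-0.5, -0.4], [-0.3, -0.5], [0.1, -0.4]]
tray [0.49183374 0.29564463 0.69217561] 39.65874105478051
[[-0.9, -0.1], [-0.5, 0.1], [-0.5, -0.3], [-0.2, -0.4], [0.0, -0.8], [0.2, -0.2], [0.9, -1.1]]
tray in press -0.11157763596682838 -0.005889278394555497
pull [[0.41330809 0.23054685 0.072     ]] pull top px [[322.24961518 245.35596389]]
```

```bash
cat >> h.py <<'E'
def goal(x,y,z,h=None):
    s=read_state();R=np.array(s['tcp_rot']);d=R.T@(np.array([x,y,z])-s['position'])*1000
    h0=np.arctan2(R[1,0],R[0,0]);t=0 if h is None else -(h-h0)
    print('dx dy dz',np.round(d,1),'turn',round(t,4),'|heading',round(np.degrees(h0),2),'F',np.round(s['force'],2),'t',s['time_s'])
E
python3 -c "
from h import *
goal(.44,-.12,.25,.68);print(np.round(get_calibration('wrist')['T_tool_cam'],3).tolist())"
```

```text
dx dy dz [ 365.5 -352.2  -16.4] turn -0.3052 |heading 21.47 F [ 0.1  -0.19  0.03] t 0.9
[[0.0, -0.966, -0.257, 0.07], [1.0, 0.0, -0.0, 0.0], [0.0, -0.257, 0.966, -0.151], [0.0, 0.0, 0.0, 1.0]]
```

```bash
python3 -m inch '[{"dx":365,"dy":-352,"dz":-16,"turn":-0.305},{"dx":365,"dy":-352,"dz":-16,"turn":-0.305},{"dx":365,"dy":-352,"dz":-16,"turn":-0.305},{"dx":365,"dy":-352,"dz":-16,"turn":-0.305},{"dx":365,"dy":-352,"dz":-16,"turn":-0.305},{"dx":365,"dy":-352,"dz":-16,"turn":-0.305},{"dx":365,"dy":-352,"dz":-16,"turn":-0.305},{"dx":365,"dy":-352,"dz":-16,"turn":-0.305},{"dx":365,"dy":-352,"dz":-16,"turn":-0.305},{"dx":365,"dy":-352,"dz":-16,"turn":-0.305},{"dx":365,"dy":-352,"dz":-16,"turn":-0.305},{"dx":365,"dy":-352,"dz":-16,"turn":-0.305}]'
python3 -c "
from h import *
goal(.413,.2305,.2,.692)"
```

```text
dx dy dz [ 468.7 -688.3   33.6] turn -0.3172 |heading 21.47 F [ 0.1  -0.19  0.03] t 0.9invalid input
```

```bash
python3 -m inch '[{"gripper":100,"dx":365,"dy":-352,"dz":-16,"turn":-0.305},{"gripper":100,"dx":365,"dy":-352,"dz":-16,"turn":-0.305},{"gripper":100,"dx":365,"dy":-352,"dz":-16,"turn":-0.305},{"gripper":100,"dx":365,"dy":-352,"dz":-16,"turn":-0.305},{"gripper":100,"dx":365,"dy":-352,"dz":-16,"turn":-0.305},{"gripper":100,"dx":365,"dy":-352,"dz":-16,"turn":-0.305},{"gripper":100,"dx":365,"dy":-352,"dz":-16,"turn":-0.305},{"gripper":100,"dx":365,"dy":-352,"dz":-16,"turn":-0.305},{"gripper":100,"dx":365,"dy":-352,"dz":-16,"turn":-0.305},{"gripper":100,"dx":365,"dy":-352,"dz":-16,"turn":-0.305},{"gripper":100,"dx":365,"dy":-352,"dz":-16,"turn":-0.305},{"gripper":100,"dx":365,"dy":-352,"dz":-16,"turn":-0.305}]'
python3 -c "
from h import *
goal(.413,.2305,.2,.692)"
```

```text
time_s: 2.1
position: [0.4401, -0.1191, 0.2498]
tcp_rot: [[0.775, 0.632, 0.0], [0.632, -0.775, -0.001], [-0.0, 0.001, -1.0]]
force: [-0.1, -0.2, -0.1]
opening: 1.003
dx dy dz [ 199.9 -288.1   49.6] turn -0.0081 |heading 39.18 F [-0.07 -0.18 -0.1 ] t 2.1
```

```bash
python3 -m inch '[{"gripper":100,"dx":200,"dy":-288,"dz":30,"turn":-0.008},{"gripper":100,"dx":200,"dy":-288,"dz":30,"turn":-0.008},{"gripper":100,"dx":200,"dy":-288,"dz":30,"turn":-0.008},{"gripper":100,"dx":200,"dy":-288,"dz":30,"turn":-0.008},{"gripper":100,"dx":200,"dy":-288,"dz":30,"turn":-0.008},{"gripper":100,"dx":200,"dy":-288,"dz":30,"turn":-0.008},{"gripper":100,"dx":200,"dy":-288,"dz":30,"turn":-0.008},{"gripper":100,"dx":200,"dy":-288,"dz":30,"turn":-0.008},{"gripper":100,"dx":200,"dy":-288,"dz":30,"turn":-0.008}]'
python3 - <<'E'
from h import *
s=read_state();np.save('T1.npy',toolT(s));im=capture('wrist');cv2.imwrite('pics/w1.png',im[:,:,::-1])
goal(.413,.2305,.052,.692)
pr=[0.57597,0.36916,0.66542];tr=[.49183,.29564,.69218];T=toolT(s)
for p,L in [(pr,np.r_[BOLT,LUG]),(tr,np.r_[CAP,PULL])]: print(proj('wrist',pose(p,L),T).round().tolist())
E
```

```text
time_s: 3.0
position: [0.4145, 0.2288, 0.2193]
tcp_rot: [[0.772, 0.636, -0.0], [0.636, -0.772, -0.001], [-0.001, 0.001, -1.0]]
force: [-0.2, -0.5, 0.3]
opening: 0.998
dx dy dz [  0.4  -3.2 167.4] turn -0.005 |heading 39.36 F [-0.48  0.42  0.48] t 3.05
[[220.0, -70.0], [309.0, -68.0], [398.0, -65.0], [230.0, 1.0], [309.0, 3.0], [388.0, 5.0]]
[[245.0, 70.0], [315.0, 70.0], [386.0, 70.0], [316.0, 185.0]]
```

View pics/w1.png

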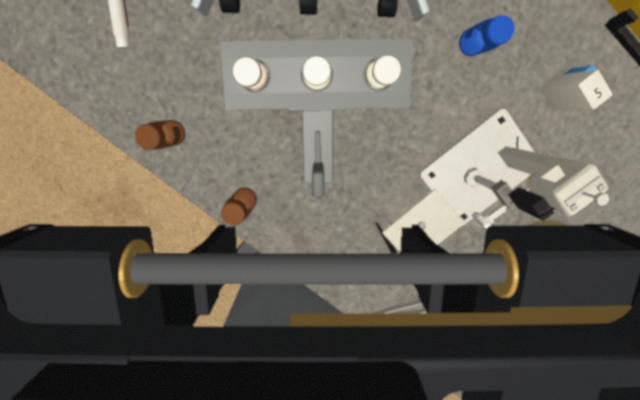

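The wrist view agrees with the fit to about 2 px: caps at (247,72), (316,72) and (384,72), pull top near (318,180), lugs at about row 3. A brown vial at (240,200) stands close to where the left finger would go when fully open. I'll narrow the jaws before I descend.

```bash
python3 -m inch '[{"gripper":38,"dx":0,"dy":-2,"dz":0,"turn":-0.005},{"gripper":38,"dx":0,"dy":-2,"dz":30,"turn":-0.005},{"gripper":38,"dx":0,"dy":-2,"dz":60,"turn":-0.005},{"gripper":38,"dx":0,"dy":-2,"dz":90,"turn":-0.005},{"gripper":38,"dx":0,"dy":-2,"dz":120,"turn":-0.005},{"gripper":38,"dx":0,"dy":-2,"dz":145,"turn":-0.005},{"gripper":38,"dx":0,"dy":-2,"dz":167,"turn":-0.005},{"gripper":38,"dx":0,"dy":-2,"dz":167,"turn":-0.005},{"gripper":0,"dx":0,"dy":-2,"dz":167,"turn":-0.005},{"gripper":0,"dx":0,"dy":-2,"dz":167,"turn":-0.005},{"gripper":0,"dx":0,"dy":-2,"dz":167,"turn":-0.005},{"gripper":0,"dx":0,"dy":-2,"dz":167,"turn":-0.005}]'
python3 - <<'E'
from h import *
s=read_state();np.save('T2.npy',toolT(s));im=capture('wrist');cv2.imwrite('pics/w2.png',im[:,:,::-1])
p=pose([.57597,.36916,.66542],[[-.160,0,.052],[-.1005,0,.052]]);print(p)
goal(*p[0],.66542)
E
```

```text
time_s: 4.25
position: [0.4138, 0.2309, 0.0537]
tcp_rot: [[0.77, 0.639, 0.003], [0.639, -0.77, 0.0], [0.002, 0.001, -1.0]]
force: [-0.0, -2.6, 4.6]
opening: 0.136
[[0.45010479 0.27037767 0.052     ]
 [0.49691092 0.30711235 0.052     ]]
dx dy dz [53.2 -7.2  1.8] turn 0.0271 |heading 39.68 F [ 0.81 -2.53  6.16] t 4.3
```

View pics/w2.png

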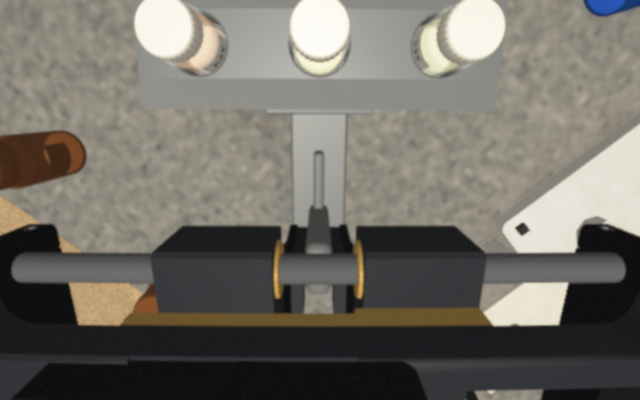

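Grip is confirmed: 0.136 × 87 mm ≈ 12 mm, the plate's thickness. Next I align the tray in front of the mouth.

```bash
python3 -m inch '[{"gripper":0,"dx":2,"dy":-1,"dz":0,"turn":0.004},{"gripper":0,"dx":5,"dy":-2,"dz":0,"turn":0.01},{"gripper":0,"dx":9,"dy":-4,"dz":0,"turn":0.017},{"gripper":0,"dx":13,"dy":-6,"dz":0,"turn":0.023},{"gripper":0,"dx":16,"dy":-7.5,"dz":0,"turn":0.027},{"gripper":0,"dx":18,"dy":-8,"dz":0,"turn":0.027},{"gripper":0,"dx":18,"dy":-8,"dz":0,"turn":0.027},{"gripper":0,"dx":18,"dy":-8,"dz":0,"turn":0.027}]'
python3 - <<'E'
from h import *
s=read_state();T=toolT(s);np.save('T3.npy',T)
P=[.57597,.36916,.66542]
im=capture('wrist');cv2.imwrite('pics/w3.png',im[:,:,::-1]);t=capture('top');cv2.imwrite('pics/top3.png',t[:,:,::-1])
goal(*pose(P,[[-.1005,0,.052]])[0],P[2])
c,si=np.cos(P[2]),np.sin(P[2]);d=s['position'][:2]-np.array(P[:2]);print('tcp in press',c*d[0]+si*d[1],-si*d[0]+c*d[1])
print(proj('wrist',pose(P,LUG),T).round().tolist(),proj('top',pose(P,np.r_[LUG,DECK])).round(1).tolist())
a=cv2.resize(t[130:280,200:350],None,fx=4,fy=4,interpolation=cv2.INTER_CUBIC)[:,:,::-1]
cv2.imwrite('pics/c3.png',np.hstack([a]))
E
```

```text
time_s: 5.1
position: [0.4197, 0.2477, 0.0537]
tcp_rot: [[0.786, 0.618, -0.003], [0.618, -0.786, -0.001], [-0.003, -0.001, -1.0]]
force: [-2.8, -3.9, 10.4]
opening: 0.137
dx dy dz [97.4  1.   1.4] turn 0.0005 |heading 38.15 F [-3.58 -3.56 10.25] t 5.2
tcp in press -0.19791439343242156 0.0009378522414035945
[[123.0, -100.0], [321.0, -103.0], [519.0, -100.0]] [[264.8, 215.7], [284.1, 201.0], [303.2, 186.5], [225.1, 197.2], [295.6, 144.2], [313.3, 166.7], [242.5, 220.4]]
```

View pics/w3.png

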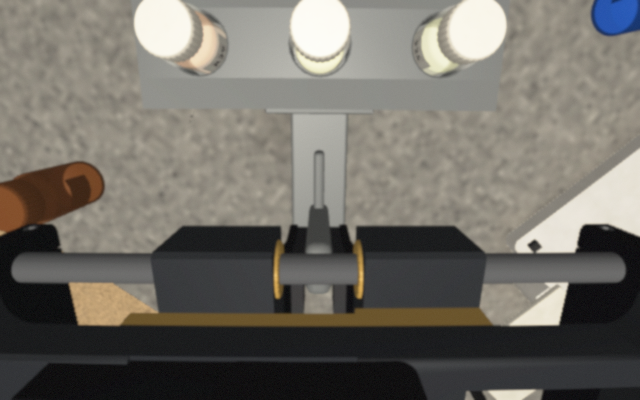

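```bash
python3 -m inch '[{"gripper":0,"dx":3,"dy":0.5,"dz":-1.5},{"gripper":0,"dx":9,"dy":1,"dz":-1.5},{"gripper":0,"dx":17,"dy":1,"dz":-1.5},{"gripper":0,"dx":25,"dy":1,"dz":-1.5},{"gripper":0,"dx":33,"dy":1,"dz":-1.5},{"gripper":0,"dx":41,"dy":1,"dz":-1.5},{"gripper":0,"dx":49,"dy":1,"dz":-1.5},{"gripper":0,"dx":57,"dy":1,"dz":-1.5},{"gripper":0,"dx":65,"dy":1,"dz":-1.5},{"gripper":0,"dx":72,"dy":1,"dz":-1.5},{"gripper":0,"dx":78,"dy":1,"dz":-1.5},{"gripper":0,"dx":82,"dy":1,"dz":-1.5}]'
python3 - <<'E'
from h import *
P=[.57597,.36916,.66542]
goal(*pose(P,[[-.1005,0,.052]])[0],P[2])
E
```

```text
dx dy dz [97.4  1.   1.4] turn 0.0005 |heading 38.15 F [-3.58 -3.56 10.25] t 5.2invalid input
```

Rows evidently need every field, turn included.

```bash
python3 -m inch '[{"gripper":0,"dx":3,"dy":0.5,"dz":-1.5,"turn":0},{"gripper":0,"dx":9,"dy":1,"dz":-1.5,"turn":0},{"gripper":0,"dx":17,"dy":1,"dz":-1.5,"turn":0},{"gripper":0,"dx":25,"dy":1,"dz":-1.5,"turn":0},{"gripper":0,"dx":33,"dy":1,"dz":-1.5,"turn":0},{"gripper":0,"dx":41,"dy":1,"dz":-1.5,"turn":0},{"gripper":0,"dx":49,"dy":1,"dz":-1.5,"turn":0},{"gripper":0,"dx":57,"dy":1,"dz":-1.5,"turn":0},{"gripper":0,"dx":65,"dy":1,"dz":-1.5,"turn":0},{"gripper":0,"dx":72,"dy":1,"dz":-1.5,"turn":0},{"gripper":0,"dx":78,"dy":1,"dz":-1.5,"turn":0},{"gripper":0,"dx":82,"dy":1,"dz":-1.5,"turn":0}]'
python3 - <<'E'
from h import *
P=[.57597,.36916,.66542]
goal(*pose(P,[[-.1005,0,.052]])[0],P[2])
E
```

```text
time_s: 6.4
position: [0.4872, 0.2988, 0.054]
tcp_rot: [[0.786, 0.618, 0.0], [0.618, -0.786, 0.0], [0.0, 0.0, -1.0]]
force: [-0.9, -1.2, -0.7]
opening: 0.133
dx dy dz [12.8 -0.6  2. ] turn 0.0004 |heading 38.15 F [-0.91 -1.25 -0.69] t 6.4
```

```bash
python3 -m inch '[{"gripper":0,"dx":3,"dy":0,"dz":0,"turn":0},{"gripper":0,"dx":6,"dy":0,"dz":0,"turn":0},{"gripper":0,"dx":8,"dy":0,"dz":0,"turn":0},{"gripper":0,"dx":10,"dy":0,"dz":0,"turn":0},{"gripper":0,"dx":11,"dy":0,"dz":0,"turn":0},{"gripper":0,"dx":12,"dy":0,"dz":0,"turn":0},{"gripper":0,"dx":12,"dy":0,"dz":0,"turn":0}]'
python3 -m inch '[{"gripper":0,"dx":1,"dy":0,"dz":0,"turn":0},{"gripper":0,"dx":2,"dy":0,"dz":0,"turn":0},{"gripper":0,"dx":2,"dy":0,"dz":0,"turn":0}]'
```

```text
time_s: 7.1
position: [0.4963, 0.3059, 0.0541]
tcp_rot: [[0.786, 0.618, 0.0], [0.618, -0.786, 0.0], [0.0, 0.0, -1.0]]
force: [-1.9, -0.6, -0.5]
opening: 0.138
time_s: 7.4
position: [0.4977, 0.307, 0.054]
tcp_rot: [[0.786, 0.618, -0.0], [0.618, -0.786, -0.0], [-0.0, 0.0, -1.0]]
force: [-1.0, -0.5, 0.3]
opening: 0.134
```

```bash
python3 -m inch '[{"gripper":0,"dx":1,"dy":0,"dz":0,"turn":0},{"gripper":0,"dx":2,"dy":0,"dz":0,"turn":0},{"gripper":0,"dx":2,"dy":0,"dz":0,"turn":0}]'
python3 -m inch '[{"gripper":0,"dx":1,"dy":0,"dz":0,"turn":0},{"gripper":0,"dx":2,"dy":0,"dz":0,"turn":0},{"gripper":0,"dx":2,"dy":0,"dz":0,"turn":0}]'
```

```text
time_s: 7.7
position: [0.4977, 0.307, 0.0539]
tcp_rot: [[0.786, 0.618, -0.004], [0.618, -0.786, -0.003], [-0.004, -0.0, -1.0]]
force: [-4.3, -4.9, 2.2]
opening: 0.137
time_s: 8.0
position: [0.4978, 0.307, 0.0538]
tcp_rot: [[0.786, 0.618, -0.007], [0.618, -0.786, -0.005], [-0.009, -0.001, -1.0]]
force: [-6.0, -7.7, 5.5]
opening: 0.132
```

Home: the tool stopped at (0.4978, 0.3070) against a predicted (0.4969, 0.3071), with the push force rising. I relieve, release and lift.

```bash
python3 -m inch '[{"gripper":0,"dx":-2,"dy":0,"dz":0,"turn":0},{"gripper":0,"dx":-3,"dy":0,"dz":0,"turn":0},{"gripper":35,"dx":-3,"dy":0,"dz":0,"turn":0},{"gripper":35,"dx":-3,"dy":0,"dz":0,"turn":0},{"gripper":35,"dx":-3,"dy":0,"dz":0,"turn":0},{"gripper":35,"dx":-3,"dy":0,"dz":-20,"turn":0},{"gripper":35,"dx":-3,"dy":0,"dz":-50,"turn":0},{"gripper":35,"dx":-20,"dy":0,"dz":-95,"turn":0},{"gripper":0,"dx":-50,"dy":0,"dz":-140,"turn":0},{"gripper":0,"dx":-50,"dy":0,"dz":-150,"turn":0},{"gripper":0,"dx":-50,"dy":0,"dz":-150,"turn":0},{"gripper":0,"dx":-50,"dy":0,"dz":-150,"turn":0}]'
python3 - <<'E'
from h import *
s=read_state();T=toolT(s);np.save('T4.npy',T)
P=[.57597,.36916,.66542]
im=capture('wrist');cv2.imwrite('pics/w4.png',im[:,:,::-1])
print(proj('wrist',pose(P,np.r_[BOLT,LUG,DECK]),T).round().tolist())
E
```

```text
time_s: 9.2
position: [0.4621, 0.279, 0.2036]
tcp_rot: [[0.786, 0.618, 0.001], [0.618, -0.786, 0.0], [0.001, 0.0, -1.0]]
force: [0.1, -0.8, -0.8]
opening: 0.072
[[228.0, 34.0], [317.0, 34.0], [406.0, 34.0], [239.0, 93.0], [317.0, 93.0], [396.0, 93.0], [161.0, -50.0], [474.0, -50.0], [464.0, 60.0], [171.0, 60.0]]
```

View pics/w4.png

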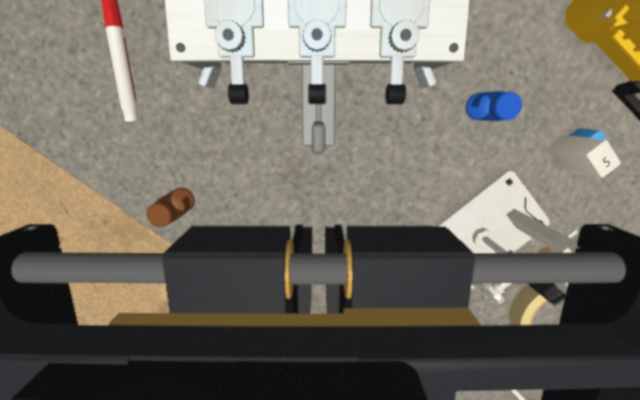

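Wrist view: bolts at (230,34), (316,34) and (404,34), lugs at (238,94), (317,93) and (396,93). All are within 2 px of the fitted pose, and the tray is under the deck with its pull at (318,138). Now the left bolt.

```bash
python3 - <<'E'
from h import *
P=[.57597,.36916,.66542]
for b in BOLT: goal(*pose(P,[[b[0],b[1],.122]])[0],P[2])
E
```

```text
dx dy dz [120.8 -62.4  80.7] turn 0.0004 |heading 38.15 F [0.16 0.27 0.63] t 9.25
dx dy dz [120.8  -0.4  80.6] turn 0.0004 |heading 38.15 F [0.16 0.27 0.63] t 9.25
dx dy dz [120.7  61.6  80.6] turn 0.0004 |heading 38.15 F [0.16 0.27 0.63] t 9.25
```

```bash
python3 -m inch '[{"gripper":0,"dx":40,"dy":-21,"dz":0,"turn":0},{"gripper":0,"dx":80,"dy":-42,"dz":20,"turn":0},{"gripper":0,"dx":121,"dy":-62,"dz":40,"turn":0},{"gripper":0,"dx":121,"dy":-62,"dz":65,"turn":0},{"gripper":0,"dx":121,"dy":-62,"dz":80,"turn":0},{"gripper":0,"dx":121,"dy":-62,"dz":80,"turn":0},{"gripper":0,"dx":121,"dy":-62,"dz":80,"turn":0}]'
python3 -m inch '[{"gripper":0,"dx":0,"dy":0,"dz":2,"turn":0},{"gripper":0,"dx":0,"dy":0,"dz":4,"turn":0},{"gripper":0,"dx":0,"dy":0,"dz":5.5,"turn":0},{"gripper":0,"dx":0,"dy":0,"dz":7,"turn":0},{"gripper":0,"dx":0,"dy":0,"dz":7,"turn":0}]'
```

```text
time_s: 9.95
position: [0.5179, 0.4013, 0.1231]
tcp_rot: [[0.787, 0.617, -0.002], [0.617, -0.787, -0.001], [-0.002, -0.0, -1.0]]
force: [-0.0, -0.3, 0.9]
opening: 0.005
time_s: 10.45
position: [0.5185, 0.402, 0.1173]
tcp_rot: [[0.787, 0.618, 0.0], [0.618, -0.787, 0.0], [0.0, 0.0, -1.0]]
force: [0.4, -0.4, 0.3]
opening: 0.005
```

```bash
python3 -m inch '[{"gripper":0,"dx":0,"dy":0,"dz":1,"turn":0},{"gripper":0,"dx":0,"dy":0,"dz":2,"turn":0},{"gripper":0,"dx":0,"dy":0,"dz":2,"turn":0}]'
python3 -m inch '[{"gripper":0,"dx":0,"dy":0,"dz":1,"turn":0},{"gripper":0,"dx":0,"dy":0,"dz":2,"turn":0},{"gripper":0,"dx":0,"dy":0,"dz":2,"turn":0}]'
```

```text
time_s: 10.75
position: [0.5185, 0.402, 0.1162]
tcp_rot: [[0.786, 0.618, 0.001], [0.618, -0.786, -0.0], [0.0, 0.0, -1.0]]
force: [-1.3, -1.8, 5.1]
opening: 0.002
time_s: 11.05
position: [0.5186, 0.4021, 0.1158]
tcp_rot: [[0.786, 0.618, 0.001], [0.618, -0.786, -0.0], [0.001, 0.001, -1.0]]
force: [-4.0, -2.0, 13.1]
opening: 0.004
```

Left is firm: it stopped at 0.116 with 13 N. Middle next.

```bash
python3 -m inch '[{"gripper":0,"dx":0,"dy":0,"dz":-12,"turn":0},{"gripper":0,"dx":0,"dy":0,"dz":-14,"turn":0},{"gripper":0,"dx":0,"dy":31,"dz":-14,"turn":0},{"gripper":0,"dx":0,"dy":62,"dz":-14,"turn":0},{"gripper":0,"dx":0,"dy":62,"dz":-10,"turn":0},{"gripper":0,"dx":0,"dy":62,"dz":-5,"turn":0},{"gripper":0,"dx":0,"dy":62,"dz":-4,"turn":0},{"gripper":0,"dx":0,"dy":62,"dz":-3,"turn":0},{"gripper":0,"dx":0,"dy":62,"dz":-2,"turn":0},{"gripper":0,"dx":0,"dy":62,"dz":-2,"turn":0}]'
python3 -m inch '[{"gripper":0,"dx":0,"dy":0,"dz":1,"turn":0},{"gripper":0,"dx":0,"dy":0,"dz":2,"turn":0},{"gripper":0,"dx":0,"dy":0,"dz":2,"turn":0}]'
```

```text
time_s: 12.05
position: [0.5562, 0.3535, 0.1161]
tcp_rot: [[0.785, 0.619, 0.0], [0.619, -0.785, -0.001], [-0.001, 0.001, -1.0]]
force: [-0.9, -3.9, 6.7]
opening: -0.0
time_s: 12.35
position: [0.5562, 0.3535, 0.1158]
tcp_rot: [[0.785, 0.619, 0.001], [0.619, -0.785, -0.001], [-0.0, 0.001, -1.0]]
force: [-3.4, -3.9, 14.9]
opening: 0.008
```

Middle is firm too (15 N at 0.1158). Right next.

```bash
python3 -m inch '[{"gripper":0,"dx":0,"dy":0,"dz":-12,"turn":0},{"gripper":0,"dx":0,"dy":0,"dz":-14,"turn":0},{"gripper":0,"dx":0,"dy":31,"dz":-14,"turn":0},{"gripper":0,"dx":0,"dy":62,"dz":-14,"turn":0},{"gripper":0,"dx":0,"dy":62,"dz":-10,"turn":0},{"gripper":0,"dx":0,"dy":62,"dz":-5,"turn":0},{"gripper":0,"dx":0,"dy":62,"dz":-4,"turn":0},{"gripper":0,"dx":0,"dy":62,"dz":-2,"turn":0},{"gripper":0,"dx":0,"dy":62,"dz":0,"turn":0},{"gripper":0,"dx":0,"dy":62,"dz":0,"turn":0}]'
python3 -m inch '[{"gripper":0,"dx":0,"dy":0,"dz":1,"turn":0},{"gripper":0,"dx":0,"dy":0,"dz":2,"turn":0},{"gripper":0,"dx":0,"dy":0,"dz":2,"turn":0}]'
```

```text
time_s: 13.35
position: [0.5943, 0.3053, 0.1128]
tcp_rot: [[0.786, 0.618, -0.001], [0.618, -0.786, 0.0], [-0.0, -0.001, -1.0]]
force: [0.4, -0.7, 0.9]
opening: 0.005
time_s: 13.65
position: [0.5951, 0.3049, 0.1112]
tcp_rot: [[0.786, 0.618, 0.0], [0.618, -0.786, 0.0], [0.001, -0.0, -1.0]]
force: [-0.5, 0.7, 1.7]
opening: 0.005
```

Right is the loose one: it sank 6 mm (TCP 0.1112) at under 2 N. I back off and go to the right lug.

```bash
python3 -m inch '[{"gripper":0,"dx":0,"dy":0,"dz":-10,"turn":0},{"gripper":40,"dx":0,"dy":0,"dz":-35,"turn":0},{"gripper":40,"dx":-20,"dy":0,"dz":-35,"turn":0},{"gripper":40,"dx":-39,"dy":0,"dz":-35,"turn":0},{"gripper":40,"dx":-39,"dy":0,"dz":-35,"turn":0},{"gripper":40,"dx":-39,"dy":0,"dz":-35,"turn":0}]'
python3 - <<'E'
from h import *
P=[.57597,.36916,.66542]
goal(*pose(P,[[-.064,-.062,.088]])[0],P[2])
l=LUG[2];dx,dz=-.095,-.0015
import math
for t in range(0,65,5):
    a=math.radians(t);x=dx*math.cos(a)+dz*math.sin(a);z=-dx*math.sin(a)+dz*math.cos(a)
    print(t,round((x-dx)*1e3,1),round(-(z-dz)*1e3,1))
E
```

```text
time_s: 14.25
position: [0.5651, 0.2806, 0.1468]
tcp_rot: [[0.787, 0.617, 0.002], [0.617, -0.787, 0.001], [0.002, 0.001, -1.0]]
force: [-0.1, 0.8, 0.8]
opening: 0.354
dx dy dz [-0.8 -1.  58.8] turn -0.0001 |heading 38.12 F [-0.09  0.84  0.79] t 14.25
0 0.0 -0.0
5 0.2 -8.3
10 1.2 -16.5
15 2.8 -24.6
20 5.2 -32.6
25 8.3 -40.3
30 12.0 -47.7
35 16.3 -54.8
40 21.3 -61.4
45 26.8 -67.6
50 32.8 -73.3
55 39.3 -78.5
60 46.2 -83.0
```

```bash
python3 -m inch '[{"gripper":40,"dx":-1,"dy":-0.5,"dz":15,"turn":0},{"gripper":40,"dx":-1,"dy":-0.5,"dz":30,"turn":0},{"gripper":40,"dx":-1,"dy":-0.5,"dz":45,"turn":0},{"gripper":40,"dx":-1,"dy":-0.5,"dz":55,"turn":0},{"gripper":40,"dx":-1,"dy":-0.5,"dz":59,"turn":0},{"gripper":40,"dx":-1,"dy":-0.5,"dz":59,"turn":0},{"gripper":40,"dx":-1,"dy":-0.5,"dz":59,"turn":0}]'
python3 -m inch '[{"gripper":0,"dx":0,"dy":0,"dz":0,"turn":0},{"gripper":0,"dx":0,"dy":0,"dz":0,"turn":0},{"gripper":0,"dx":0,"dy":0,"dz":0,"turn":0},{"gripper":0,"dx":0,"dy":0,"dz":0,"turn":0}]'
python3 - <<'E'
from h import *
P=[.57597,.36916,.66542]
goal(*pose(P,[[-.064,-.062,.088]])[0],P[2])
E
```

```text
time_s: 14.95
position: [0.5636, 0.2804, 0.0872]
tcp_rot: [[0.786, 0.618, 0.001], [0.618, -0.786, 0.0], [0.001, 0.0, -1.0]]
force: [0.3, -0.2, 0.1]
opening: 0.401
time_s: 15.35
position: [0.563, 0.2808, 0.0874]
tcp_rot: [[0.787, 0.617, -0.0], [0.617, -0.787, 0.001], [0.001, -0.001, -1.0]]
force: [-0.7, 0.8, 0.7]
opening: 0.157
dx dy dz [ 0.7  0.5 -0.6] turn -0.0002 |heading 38.12 F [-0.7   0.78  0.66] t 15.35
```

The opening reads 13.7 mm, so the 14 mm roller is gripped. Lifting along the arc.

```bash
python3 -m inch '[{"gripper":0,"dx":0,"dy":0,"dz":-4,"turn":0},{"gripper":0,"dx":0.5,"dy":0,"dz":-10,"turn":0},{"gripper":0,"dx":1.2,"dy":0,"dz":-16.5,"turn":0},{"gripper":0,"dx":2.8,"dy":0,"dz":-24.6,"turn":0},{"gripper":0,"dx":5.2,"dy":0,"dz":-32.6,"turn":0},{"gripper":0,"dx":8.3,"dy":0,"dz":-40.3,"turn":0},{"gripper":0,"dx":10,"dy":0,"dz":-44,"turn":0},{"gripper":0,"dx":12,"dy":0,"dz":-47.7,"turn":0},{"gripper":0,"dx":12,"dy":0,"dz":-47.7,"turn":0}]'
python3 - <<'E'
from h import *
im=capture('side');cv2.imwrite('pics/s5.png',cv2.resize(im[130:300,200:400,::-1],None,fx=3.5,fy=3.5,interpolation=cv2.INTER_CUBIC))
E
```

```text
time_s: 16.25
position: [0.572, 0.2877, 0.135]
tcp_rot: [[0.786, 0.618, -0.001], [0.618, -0.786, -0.0], [-0.001, -0.001, -1.0]]
force: [-2.6, 2.8, -2.3]
opening: 0.158
```

View pics/s5.png

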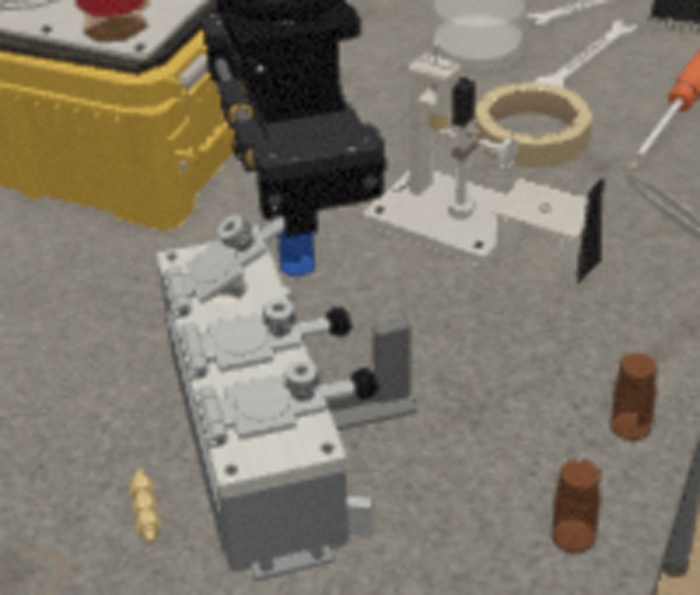

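The side view shows the right cap lifting with the gripper: its bolt is at (235,230), and the other caps are still shut at (277,310) and (300,375). The tray pull stays in place at (393,365). I continue to about 58°, with shifts taken relative to 30°.

```bash
python3 -m inch '[{"gripper":0,"dx":2,"dy":0,"dz":-3.6,"turn":0},{"gripper":0,"dx":4.3,"dy":0,"dz":-7.1,"turn":0},{"gripper":0,"dx":9.3,"dy":0,"dz":-13.7,"turn":0},{"gripper":0,"dx":14.8,"dy":0,"dz":-19.9,"turn":0},{"gripper":0,"dx":20.8,"dy":0,"dz":-25.6,"turn":0},{"gripper":0,"dx":27.3,"dy":0,"dz":-30.8,"turn":0},{"gripper":0,"dx":29.5,"dy":0,"dz":-32.3,"turn":0},{"gripper":0,"dx":31.5,"dy":0,"dz":-33.6,"turn":0},{"gripper":0,"dx":31.5,"dy":0,"dz":-33.6,"turn":0},{"gripper":0,"dx":31.5,"dy":0,"dz":-33.6,"turn":0},{"gripper":0,"dx":31.5,"dy":0,"dz":-33.6,"turn":0}]'
python3 - <<'E'
from h import *
P=np.array([.57597,.36916,.66542]);s=read_state()
c,si=np.cos(P[2]),np.sin(P[2]);d=s['position'][:2]-P[:2];x=c*d[0]+si*d[1];z=s['position'][2]-.0034
print('angle',np.degrees(np.arctan2(z-.0855,.031-x)+.016),'r',np.hypot(z-.0855,.031-x),s['force'],s['opening'])
im=capture('side');cv2.imwrite('pics/s6.png',cv2.resize(im[130:300,200:400,::-1],None,fx=3.5,fy=3.5,interpolation=cv2.INTER_CUBIC))
E
```

```text
time_s: 17.4
position: [0.5974, 0.3075, 0.1691]
tcp_rot: [[0.786, 0.618, -0.0], [0.618, -0.786, 0.0], [-0.0, -0.0, -1.0]]
force: [-4.7, 1.6, -1.6]
opening: 0.156
angle 57.859685231621846 r 0.09574344994058658 [-4.72537266  1.56650812 -1.58300067] 0.1560465136413948
```

View pics/s6.png

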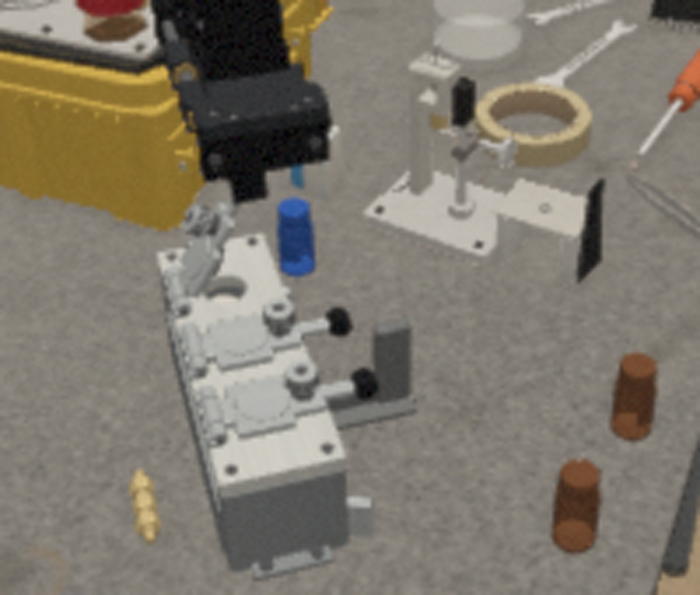

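The cap stands steeply open at (205,255), its bore uncovered at (225,290) and its lug in the fingers. The measured radius of 95.7 mm and the 58° angle agree, and the pull hasn't moved at (393,365). I'm handing in.

```bash
python3 -c "
from rig import *
print(hand_in());s=read_state();print(s['time_s'],s['position'],s['opening'])"
```

```text
the job is handed in; nothing more can be done
None
the job is handed in; nothing more can be done
```

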